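Swap the dummy for the matching soil core

ROBOT

A 6-joint arm with a two-finger parallel gripper is mounted at the origin on the work surface. World frame = base frame: x ahead of the robot, y to its left, z up, the work surface at z = 0. Lengths are in m, angles in rad, forces in N, time in s.
With the tool pointing down it reaches from about 0.35 to 0.775 m from the base axis. Payload 7.3 kg.
Tool frame: the origin (TCP) lies at the very end of the fingers, on their centre line; the grasp point (between the pads) lies 19 mm behind it; z points along the fingers, y is the line along which they close (so a half turn about z gives the same grasp; the last joint's range is limited). The gripper opens to 92 mm and grips with 3 to 60 N. Pads are 19 mm wide; open, the fingers measure 130 mm over their backs; the gripper's body (75 mm by 190 mm) begins 47 mm behind the grasp point.
Start: joints at [0.991, 0.342, 1.524, -0, 1.275, -0.146], TCP at [0.221, 0.476, 0.227] pointing down, gripper open.
Joint ranges: [-2.53, 2.53], [-0.77, 2.02], [0.04, 2.7], [-1, 4.14], [0.28, 2.66], [-3.11, 3.11]. Speed limits (rad/s): [2.57, 2.57, 3.14, 3.14, 3.14, 3.14].

INTERFACE

Orientations are given as [roll, pitch, yaw] about the fixed x, y, z axes, in that order (R = Rz(yaw) Ry(pitch) Rx(roll)).
In Python, from cell import * gives the robot as it stands.
- The arm moves only by the tool step_arm, never from a script. Its argument "commands" is a list of rows, each a list of 7 numbers: the opening, from 0 (shut) to 1 (fully open), then the shift along the world's x, y, z in cm, then the turn, a rotation vector about the world's x, y, z in rad. A call has 1 to 5 rows; each row is the pose to reach, as a shift and turn from the pose commanded when the call began; what a row does not reach only later rows make up. A row lasts 1/12 s, in which the tool goes at most 41.7 mm and 7.16 degrees, less where a joint would pass 70% of its speed; a pose out of reach is approached as far as the arm can. A call with a gripper value outside its range is refused whole. The fingers move at their own pace and stop on an object; "grip_force" is the grip in N (left out, the last holds). Time passes only in rows, so rows that repeat a pose let the fingers close. It gives the time, the measured TCP pose, the force, the opening and the grip force at its end, in the units of the state.
- observe(): the state, without advancing time (a new reading comes with each control period).
- read_camera(name): name is "side" or "top"; returns the picture (400x640x3 uint8, red, green, blue); there is no depth.
- camera_model(name): a dict with "vfov" (degrees; the focal length in pixels is half the picture's height over the tangent of half this angle, whatever the lens; pixels are square), "cx", "cy" (the principal point, pixels), "world_to_cam" (4x4, takes a point from world to camera coordinates). Camera axes: x right, y up, looking along -z (the intrinsics and any distortion apply to the point x, -y, -z); pixel columns grow to the right and rows downward; lengths in m; the calibration is good to about 2 mm. A picture is of the moment at which its call begins. camera_model takes no time and is no camera call.
- hand_in(): hands the job in; it is judged then, once.
The state is a dict: "time": time; "qpos": joint angles; "qvel": joint speeds; "joint_efforts": joint torques, N m; "tool_pos": TCP position; "tool_rot": TCP orientation; "contact_force": force on the tool from outside, world axes, zero at the start; "torque": the same for the moment, N m; "opening": finger opening in m; "grip_force": force on a finger pad.
Only numpy, scipy, OpenCV 4.12 (cv2) and the standard library are available. Lean on these libraries where they do the work, as an engineer would, in place of code of your own. Each camera call takes 0.05 s, during which the arm holds its last target. There are 200 camera calls.

TASK

In the rack lane whose lamp is green, take out the yellow-capped dummy and lay it flat in the white tray, then lay in its place the loose blue-capped soil core of the same length and thickness as the core clamped above it in that lane, straight along the lane with its lower end home against the foot stop. Do not drop anything, and leave the other cores and the jars where they are.

Things in the scene. Friction and masses are not known exactly. Their poses are not given: they have to be found in the camera images.
- rack: fixed sloping rack, origin on the table, x level away from the operator, y left, z up. Three lanes at y = +80, 0, -80 mm, rising 25 degrees in +x. A beam 20 mm wide, 26 mm high in each lane carries the core, top 17 mm below the core's centre line; fingers fit beside it to 40 mm below that line. Load the lower half; the upper half holds a clamped core. Back panel at x = 230 to 260, 220 mm high
- light_bar (a point): middle of the light bar (26 mm thick, 280 mm long, along the rack's y) that hangs over the lower lanes, so that they are reached with the tool square to the slope, tilted 25 degrees, coming from the operator's side. Its posts stand at x = 120, y = +-140 mm in the rack frame
- foot_left (a point): point on the left lane's centre line at the face of its lower foot stop, 17 mm above the beam: the middle of a core's lower end face lies here when it is home. Cheeks 47 mm apart flank the first 22 mm, up to 6 mm above the centre line; the next stop is 167 mm up the slope
- foot_middle (a point): point on the middle lane's centre line at the face of its lower foot stop, 17 mm above the beam: the middle of a core's lower end face lies here when it is home. Cheeks 47 mm apart flank the first 22 mm, up to 6 mm above the centre line; the next stop is 167 mm up the slope
- foot_right (a point): point on the right lane's centre line at the face of its lower foot stop, 17 mm above the beam: the middle of a core's lower end face lies here when it is home. Cheeks 47 mm apart flank the first 22 mm, up to 6 mm above the centre line; the next stop is 167 mm up the slope
- ref_short: fixed core of 95 mm length (same kind as the loose ones) clamped in the upper half of one of the rack's three lanes; which lane varies. Origin on the lane's centre line at the lower end of this core, level frame: x horizontally away from the operator (up the lane), y to the left, z up, not tilted
- ref_medium: fixed core of 115 mm length (same kind as the loose ones) clamped in the upper half of one of the rack's three lanes; which lane varies. Origin on the lane's centre line at the lower end of this core, level frame: x horizontally away from the operator (up the lane), y to the left, z up, not tilted
- ref_long: fixed core of 135 mm length (same kind as the loose ones) clamped in the upper half of one of the rack's three lanes; which lane varies. Origin on the lane's centre line at the lower end of this core, level frame: x horizontally away from the operator (up the lane), y to the left, z up, not tilted
- lamp_green: bright green lamp dome, 28 mm wide, 28 mm high, on top of the rack's light bar, straight above one lane (same y in the rack frame). Origin at its foot; axes as the rack's
- lamp_red1: dark red lamp dome, 28 mm wide, 28 mm high, on top of the rack's light bar, straight above one lane (same y in the rack frame). Origin at its foot; axes as the rack's
- lamp_red2: dark red lamp dome, 28 mm wide, 28 mm high, on top of the rack's light bar, straight above one lane (same y in the rack frame). Origin at its foot; axes as the rack's
- dummy: dummy core with yellow hexagonal caps, 105 mm long, otherwise like the soil cores (tube 28 mm, caps 34 mm across flats); lies in the lower half of the green lamp's lane. Origin at its centre, x along its length
- core_short: soil core sleeve lying on the mat: clear tube with soil, a blue hexagonal cap (34 mm across flats, 39 mm across corners, 18 mm long) on each end, both ends alike; 95 mm long over the caps, tube 28 mm thick between them. Origin at its centre (17 mm above what it lies on), x along its length
- core_medium: soil core sleeve lying on the mat: clear tube with soil, a blue hexagonal cap (34 mm across flats, 39 mm across corners, 18 mm long) on each end, both ends alike; 115 mm long over the caps, tube 28 mm thick between them. Origin at its centre (17 mm above what it lies on), x along its length
- core_long: soil core sleeve lying on the mat: clear tube with soil, a blue hexagonal cap (34 mm across flats, 39 mm across corners, 18 mm long) on each end, both ends alike; 135 mm long over the caps, tube 28 mm thick between them. Origin at its centre (17 mm above what it lies on), x along its length
- core_fat: thicker look-alike, 115 mm long, tube 38 mm, caps 44 mm across flats; never the match. Origin at its centre (22 mm above what it lies on), x along its length
- mat: fixed grey mat 400 x 360 x 4 mm under the loose cores and jars. Origin at the centre of its underside, 4 mm below its top
- jar1: jar with a blue lid, 52 mm wide, 68 mm high, standing on the mat; a bystander. Origin at its underside
- jar2: jar with a blue lid, 52 mm wide, 68 mm high, standing on the mat; a bystander. Origin at its underside
- jar3: jar with a blue lid, 52 mm wide, 68 mm high, standing on the mat; a bystander. Origin at its underside
- tray: fixed white open tray 200 (x) x 130 (y) x 35 mm high, walls 4 mm, floor about 4 mm. Origin at the centre of its underside
There are look-alikes about, which are no part of the job. What is shaped like the core_long but pink or turquoise is not meant.

How it is judged:
By the outcome, as a careful person would: the job done as asked, in the order asked, and still so for the second after the job is handed in, with the robot touching nothing.
It also fails if it takes over 64 s, if anything falls off the work surface, if the arm or the gripper's body presses on something with over 40 N, if the wrist force passes 120 N, or if a joint passes its speed limit or range.

## Working session

There is one attempt and no reset: what is moved stays moved. The work goes in short steps, Python scripts to look and compute and a tool call to move; the robot and the scene stay as the last step left them, time stands still between calls to the robot, and variables do not carry over. Pictures are saved under pics/ and viewed, at most 14 in all, crops included, and the job is handed in when it is done.

Besides the shell and the picture viewer there is one more tool, called after "Call:" as name(argument=value, ...), one argument or row to a line, values as JSON. step_arm: Moves the arm, as the interface text tells. Its arguments: {"type":"object","properties":{"commands":{"type":"array"},"grip_force":{"type":"number"}},"required":["commands"]}

```bash
ls; mkdir -p pics
python3 - <<'E'
from cell import *
import cv2
for n in("side","top"):
    cv2.imwrite(f"pics/{n}0.png",cv2.cvtColor(read_camera(n),cv2.COLOR_RGB2BGR))
    m=camera_model(n);print(n,m)
s=observe();print(s)
E
```

```text
pics
side {'vfov': 54.878608557678575, 'cx': 319.1719205076352, 'cy': 209.9823263375126, 'world_to_cam': array([[-0.99611549, -0.08633505, -0.01732588,  0.49572715],
       [ 0.05417885, -0.75601136,  0.65231241, -0.1596838 ],
       [-0.06941599,  0.6488398 ,  0.75775216, -1.08476325],
       [ 0.        ,  0.        ,  0.        ,  1.        ]])}
top {'vfov': 44.409572166899636, 'cx': 318.270016921758, 'cy': 204.32836471775383, 'world_to_cam': array([[-0.01394733, -0.99977646, -0.01589042,  0.01611655],
       [ 0.99750817, -0.01501135,  0.06893557, -0.497396  ],
       [-0.0691587 , -0.01488936,  0.99749455, -1.66255615],
       [ 0.        ,  0.        ,  0.        ,  1.        ]])}
{'time': 0.1, 'qpos': array([ 9.90979048e-01,  3.42633200e-01,  1.52492476e+00,  6.98731595e-06,
        1.27541111e+00, -1.45993511e-01]), 'qvel': array([ 0.0003055 , -0.0004038 , -0.00235315,  0.0006263 ,  0.00093296,
       -0.00073376]), 'joint_efforts': array([ 1.99236092e-03, -4.32007492e+01, -2.44693065e+01,  7.19501940e-02,
        5.26005775e-02, -1.12368791e-04]), 'tool_pos': array([0.22045114, 0.476067  , 0.22612363]), 'tool_rot': array([-3.14023185e+00, -2.06845650e-04,  2.70776671e+00]), 'contact_force': array([0.24204316, 0.30093369, 0.14501808]), 'torque': array([-0.01412841,  0.00145911, -0.05120957]), 'grip_force': 0.0, 'opening': 0.09154787473123757}
```

View pics/side0.png

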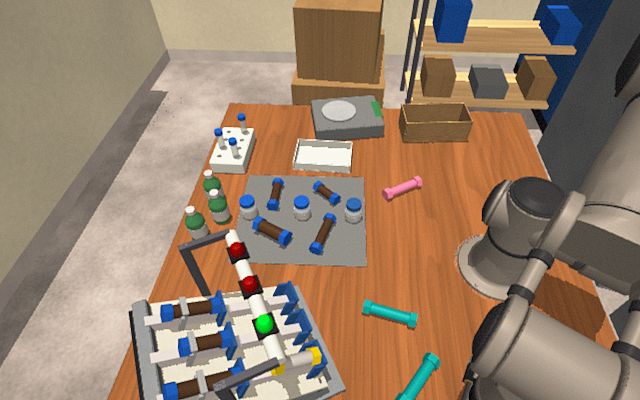

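View pics/top0.png

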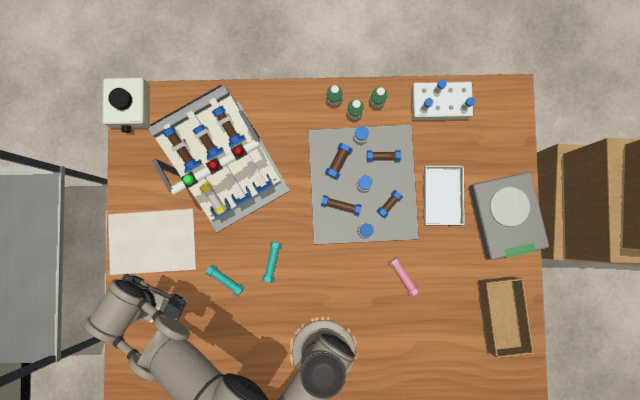

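```bash
cat > h.py <<'E'
from cell import *
import cv2, numpy as np
M={n:camera_model(n) for n in("side","top")}
def proj(n,P):
    m=M[n];f=200/np.tan(np.radians(m["vfov"])/2);W=m["world_to_cam"]
    c=np.atleast_2d(P)@W[:3,:3].T+W[:3,3]
    return np.c_[m["cx"]+f*c[:,0]/-c[:,2], m["cy"]+f*-c[:,1]/-c[:,2]]
def ray(n,p):
    m=M[n];f=200/np.tan(np.radians(m["vfov"])/2);R=m["world_to_cam"][:3,:3];t=m["world_to_cam"][:3,3]
    d=R.T@np.array([(p[0]-m["cx"])/f,-(p[1]-m["cy"])/f,-1.]);return -R.T@t,d/np.linalg.norm(d)
def onz(n,p,z):
    o,d=ray(n,p);return o+d*(z-o[2])/d[2]
def tri(ps,pt):
    o1,d1=ray("side",ps);o2,d2=ray("top",pt)
    s,_,_,_=np.linalg.lstsq(np.c_[d1,-d2],o2-o1,rcond=None)
    a,b=o1+s[0]*d1,o2+s[1]*d2;return (a+b)/2,np.linalg.norm(a-b)
HS={'blue':((105,120,50),(125,255,255)),'yellow':((22,120,120),(33,255,255)),'green':((50,200,120),(70,255,255)),'red':((0,200,60),(8,255,255)),'brown':((3,70,20),(14,200,110))}
def blobs(im,c,amin=12):
    m=cv2.inRange(cv2.cvtColor(im,cv2.COLOR_RGB2HSV),*map(np.array,HS[c]))
    n,l,st,ce=cv2.connectedComponentsWithStats(m)
    return [(ce[i].round(1).tolist(),st[i].tolist()) for i in range(1,n) if st[i][4]>=amin]
E
python3 - <<'E'
from h import *
for n in("top","side"):
    im=cv2.cvtColor(cv2.imread(f"pics/{n}0.png"),cv2.COLOR_BGR2RGB)
    for c in('blue','yellow','green','red'):
        print(n,c)
        for b in blobs(im,c):
            if 110<b[0][0]<430: print(b)
t=cv2.imread("pics/top0.png")[75:245,145:425];s=cv2.imread("pics/side0.png")[165:400,120:375]
cv2.imwrite("pics/tc.png",cv2.resize(t,None,fx=2.85,fy=2.85,interpolation=cv2.INTER_CUBIC))
cv2.imwrite("pics/sc.png",cv2.resize(s,None,fx=2.5,fy=2.5,interpolation=cv2.INTER_CUBIC))
E
```

```text
top blue
([428.1, 102.0], [424, 98, 9, 9, 55])
([218.2, 110.9], [212, 106, 13, 10, 75])
([198.4, 128.9], [193, 125, 12, 9, 56])
([168.6, 130.9], [162, 126, 13, 10, 79])
([361.3, 132.7], [355, 126, 14, 14, 137])
([235.5, 139.8], [229, 134, 16, 13, 115])
([344.9, 147.4], [338, 143, 14, 11, 72])
([213.4, 152.3], [207, 146, 16, 14, 118])
([369.3, 155.8], [367, 151, 6, 11, 59])
([397.6, 155.2], [395, 150, 6, 12, 56])
([191.4, 164.9], [184, 159, 17, 14, 120])
([332.1, 172.9], [325, 168, 15, 11, 83])
([364.9, 182.1], [359, 176, 13, 13, 139])
([263.5, 186.8], [253, 179, 20, 15, 104])
([242.2, 198.4], [232, 187, 19, 19, 110])
([396.6, 194.6], [391, 190, 11, 11, 57])
([324.2, 200.7], [321, 195, 7, 12, 54])
([221.0, 210.0], [211, 199, 19, 19, 75])
([357.2, 209.4], [354, 204, 7, 12, 51])
([382.0, 211.9], [377, 207, 11, 10, 61])
([366.1, 229.9], [360, 224, 13, 13, 136])
top yellow
([205.4, 186.7], [200, 182, 12, 10, 78])
([220.2, 209.3], [214, 204, 13, 10, 66])
top green
top red
([236.9, 150.2], [234, 146, 8, 10, 32])
([210.1, 165.2], [208, 161, 5, 9, 19])
([215.4, 164.8], [213, 161, 5, 9, 17])
s
[... 500 characters left out ...]
84.4, 237.4], [278, 229, 14, 17, 160])
([315.8, 247.8], [309, 242, 14, 13, 129])
([293.7, 311.4], [273, 281, 39, 64, 861])
([218.2, 307.3], [209, 291, 18, 35, 319])
([166.6, 312.5], [160, 304, 14, 18, 210])
([228.1, 340.1], [218, 322, 19, 38, 373])
([183.6, 346.9], [178, 337, 14, 20, 208])
([314.8, 358.9], [299, 339, 29, 40, 291])
([237.1, 366.7], [228, 357, 17, 18, 146])
([241.9, 388.3], [234, 381, 16, 18, 135])
([170.0, 391.1], [162, 382, 16, 18, 249])
side yellow
([315.0, 354.9], [306, 347, 15, 18, 152])
([278.1, 370.0], [271, 364, 14, 12, 107])
side green
([264.1, 323.4], [256, 315, 17, 18, 251])
side red
([236.2, 249.3], [229, 242, 16, 16, 132])
([249.3, 283.7], [242, 276, 16, 17, 166])
```

View pics/tc.png

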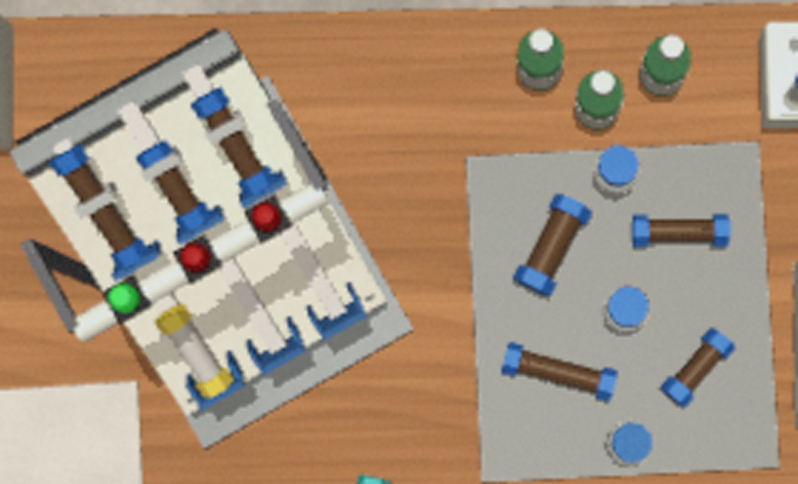

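View pics/sc.png

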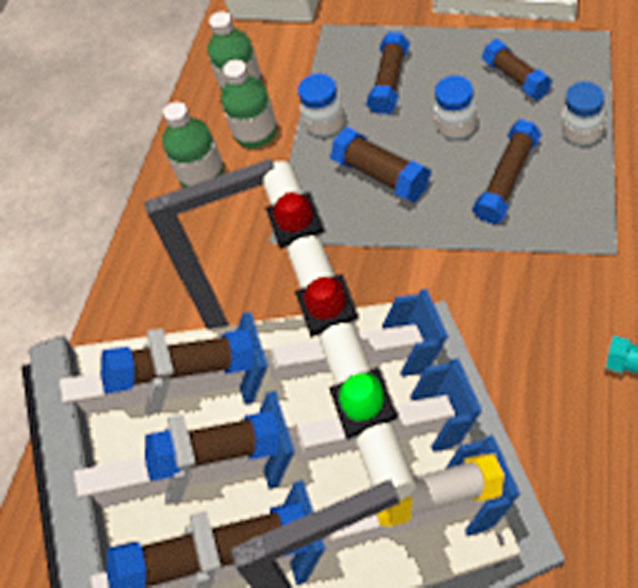

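```bash
python3 - <<'E'
from h import *
I={n:cv2.cvtColor(cv2.imread(f"pics/{n}0.png"),cv2.COLOR_BGR2RGB) for n in M}
HS['green']=((50,120,100),(70,255,255));HS['red']=((0,170,50),(8,255,255))
for c in('green','red'):
  for b in blobs(I['top'],c,8):
    if 150<b[0][0]<260 and 130<b[0][1]<200: print(c,b)
T=lambda k,a,b:print(k,[np.round(1000*v,1) for v in tri(a,b)])
T('dum lo',(315,354.9),(220.2,209.3));T('dum hi',(278.1,370),(205.4,186.7))
T('long a',(330+4.3,198.4+0),(324.2,200.7));T('long a2',(315.8,247.8),(324.2,200.7));T('long b',(334.3,198.4),(357.2,209.4));T('long b2',(330,216.9),(357.2,209.4))
T('long bx',(334.3,216.9),(357.2,209.4))
T('jar2',(301,201.7),(364.9,182.1));T('jar3',(353.4,204.2),(366.1,229.9));T('jar1',(246.5,200.9),(361.3,132.7))
for n,p in(('a',(324.2,200.7)),('b',(357.2,209.4)),('fat1',(344.9,147.4)),('fat2',(332.1,172.9)),('m1',(369.3,155.8)),('m2',(397.6,155.2)),('s1',(396.6,194.6)),('s2',(382,211.9))): print(n,1000*onz('top',p,.028))
# tray outer rim (white low-sat, low hue) 
for n,box in(('top',(420,160,470,230)),('side',(290,135,360,175))):
    x0,y0,x1,y1=box;h=cv2.cvtColor(I[n][y0:y1,x0:x1],cv2.COLOR_RGB2HSV)
    m=((h[...,1]<40)&(h[...,2]>120)).astype('uint8')
    k,l,st,ce=cv2.connectedComponentsWithStats(m);i=1+np.argmax(st[1:,4])
    cs,_=cv2.findContours((l==i).astype('uint8'),0,2)
    c=max(cs,key=cv2.contourArea)+np.array([x0,y0]);print(n,cv2.approxPolyDP(c,4,True)[:,0].tolist(),cv2.minAreaRect(c))
s=I['side'][300:400,200:360];t=I['top'][170:230,185:285]
cv2.imwrite("pics/rc.png",cv2.cvtColor(np.vstack([cv2.resize(s,(640,400),interpolation=2),np.pad(cv2.resize(t,(600,360),interpolation=2),((0,0),(0,40),(0,0)))[:200*1+160]]),cv2.COLOR_RGB2BGR)[:760])
E
python3 -c "
import cv2;i=cv2.imread('pics/rc.png');print(i.shape);cv2.imwrite('pics/rc1.png',cv2.resize(i,None,fx=.78,fy=.78))"
```

```text
green ([187.9, 179.1], [183, 174, 11, 11, 90])
red ([237.6, 150.2], [233, 146, 10, 10, 60])
red ([212.6, 164.9], [208, 161, 11, 9, 61])
dum lo [array([478.1, 326.5, 108.6]), np.float64(3.4)]
dum hi [array([550. , 370. , 127.4]), np.float64(4.8)]
long a [array([475. , -11.6, 239. ]), np.float64(35.5)]
long a2 [array([508.7, -11.6,  21.9]), np.float64(1.3)]
long b [array([ 467.2, -117.2,  121.7]), np.float64(9.9)]
long b2 [array([ 476. , -123.2,   30.3]), np.float64(2.8)]
long bx [array([ 469.4, -122.8,   32.5]), np.float64(15.8)]
jar2 [array([ 565.6, -148.5,   64.4]), np.float64(1.4)]
jar3 [array([ 406.4, -149.1,   65. ]), np.float64(1.0)]
jar1 [array([ 732.6, -139.9,   64.4]), np.float64(1.7)]
a [508.92354577 -11.63654077  28.        ]
b [ 477.56102558 -123.3726929    28.        ]
fat1 [691.23740213 -85.36021007  28.        ]
fat2 [603.86066075 -40.06098976  28.        ]
m1 [ 660.76317449 -168.3259519    28.        ]
m2 [ 661.2260299  -265.03491625   28.        ]
s1 [ 526.00147953 -258.2469934    28.        ]
s2 [ 467.8066578  -207.32131753   28.        ]
top [[426, 166], [425, 224], [463, 224], [463, 167]] ((443.5, 195.0), (58.0, 39.0), 90.0)
side [[298, 140], [294, 168], [349, 172], [351, 142]] ((322.1947326660156, 155.07965087890625), (57.47241973876953, 31.530006408691406), 3.814074993133545)
(760, 640, 3)
```

View pics/rc1.png

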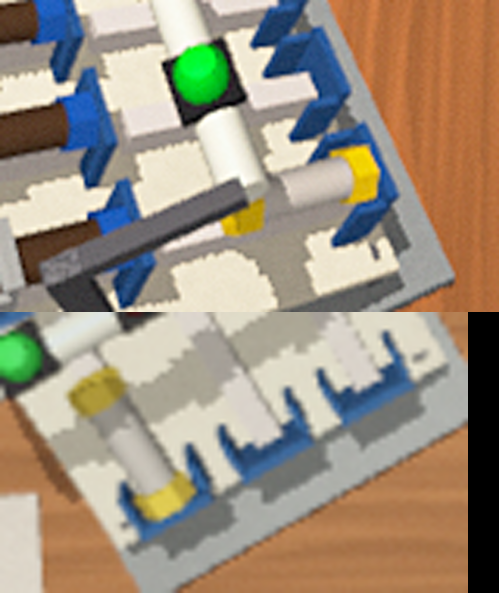

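Run:
```python
from h import *
from scipy.optimize import least_squares
L=[tri(*p) for p in(((264.1,323.4),(187.9,179.1)),((249.3,283.7),(212.6,164.9)),((236.2,249.3),(237.6,150.2)))]
for p,e in L: print(np.round(p*1000,1),round(e*1000,1))
g,r=L[0][0],L[2][0];y=g-r;yaw=np.arctan2(-y[0],y[1]);print('yaw',np.degrees(yaw),np.linalg.norm(y[:2]))
# ref far caps, and dummy
far={}
for k,ps,pt in(('L',(170,391.1),(168.6,130.9)),('M',(183.6-0,346.9+0),(198.4,128.9)),('R',(166.6,312.5),(218.2,110.9))):
    far[k]=tri(ps,pt);print(k,np.round(far[k][0]*1000,1),far[k][1])
u=np.array([np.cos(yaw),np.sin(yaw),0]);v=np.array([-np.sin(yaw),np.cos(yaw),0])
for k in far:
    p=far[k][0];print(k,'along',(p-g)@u*1000,'across',(p-g)@v*1000, 'z',p[2]*1000)
s=np.radians(25);a=np.cos(s)*u+np.sin(s)*np.array([0,0,1])
n=-np.sin(s)*u+np.array([0,0,np.cos(s)])
# tops of caps seen: appearance offset ~10mm along n
ob=[('top',-43.5,(220.2,209.3)),('top',43.5,(205.4,186.7)),('side',-43.5,(315,354.9))]
for off in(0,.006,.01):
  f=lambda c:np.concatenate([(proj(m,c+a*d/1000+n*off)[0]-np.array(q)) for m,d,q in ob])
  R=least_squares(f,[.515,.35,.1]);c=R.x
  print(off,'dummy c',np.round(c*1000,1),'res',np.round(R.fun,1),'across lamp',(c-g)@v*1000,'foot',np.round((c-a*.0525)*1000,1))
```

```text
[550.5 366.5 340.9] 1.2
[589.1 297.  342.6] 1.1
[629.  226.9 342.7] 1.8
yaw 29.33281975110123 0.16009313643352863
L [711.  454.8 237.8] 0.0013161573839149266
M [720.8 370.2 215.5] 0.0010472493157343415
R [773.8 307.7 222.9] 0.000985095638205869
L along 183.12424200588475 across -1.628496266643884 z 237.75216972902558
M along 150.24666227836465 across -80.12135547814073 z 215.48958052929333
R along 165.82828690887956 across -160.64801834952294 z 222.93236088259005
0 dummy c [512.8 346.  127.9] res [-0.1  0.4  0.1  1.  -0.9 -0.1] across lamp 0.6634321434274425 foot [471.3 322.7 105.7]
0.006 dummy c [515.  347.3 122.5] res [-0.1  0.4  0.1  1.  -0.9 -0.1] across lamp 0.6634320328881252 foot [473.5 324.  100.3]
0.01 dummy c [516.4 348.1 118.8] res [-0.1  0.4  0.1  1.  -0.9 -0.1] across lamp 0.6634319984375847 foot [475.  324.8  96.7]
```

```bash
cat >> h.py <<'E'
from scipy.spatial.transform import Rotation as Ro
YAW=np.radians(29.3);S=np.radians(25)
u=np.array([np.cos(YAW),np.sin(YAW),0]);v=np.array([-np.sin(YAW),np.cos(YAW),0])
a=np.cos(S)*u+np.array([0,0,np.sin(S)]);n=np.array([0,0,np.cos(S)])-np.sin(S)*u
RD=np.c_[-a,v,-n]
def down(h): # tool down, tool y heading h deg
    y=np.array([np.cos(np.radians(h)),np.sin(np.radians(h)),0]);z=np.array([0,0,-1.]);return np.c_[np.cross(y,z),y,z]
def go(p,R):
    s=observe();R0=Ro.from_euler('xyz',s['tool_rot']).as_matrix()
    w=Ro.from_matrix(R@R0.T).as_rotvec()
    print('t',s['time'],'shift cm',np.round((np.array(p)-s['tool_pos'])*100,2),'turn',np.round(w,3),'deg',round(np.degrees(np.linalg.norm(w)),1),'q',np.round(s['qpos'],2),'F',np.round(s['contact_force'],1))
E
python3 - <<'E'
from h import *
c=np.array([.515,.3473,.1225])
print(c-n*.013, c-n*.013+n*.15)
go(c-n*.013+n*.15,RD)
for p in [(425.5,166),(425,224.5),(463.5,224.5),(463.5,166.5)]: print(onz('top',p,.035)*1000)
for p in [(298,140),(294,168),(349,172),(351,142)]: print(onz('side',p,.035)*1000)
E
```

```text
[0.51979118 0.34998869 0.110718  ] [0.46450832 0.31896539 0.24666417]
t 0.1 shift cm [ 24.41 -15.71   2.05] turn [ 0.019 -0.453  0.93 ] deg 59.3 q [ 0.99  0.34  1.52  0.    1.28 -0.15] F [0.2 0.3 0.1]
[ 621.43301766 -357.63862415   35.        ]
[ 422.78178328 -350.19838882   35.        ]
[ 420.92250414 -479.37555104   35.        ]
[ 617.62739858 -486.12306756   35.        ]
[ 616.05518486 -475.62199311   35.        ]
[ 611.44595988 -326.41449579   35.        ]
[ 424.07389644 -319.53583888   35.        ]
[ 422.50092543 -476.86329144   35.        ]
```

Call:
step_arm(
  commands=[
    [0.65,12,-8,4,0.01,-0.227,0.465],
    [0.65,12,-8,4,0.01,-0.227,0.465],
    [0.65,12,-8,4,0.01,-0.227,0.465],
    [0.65,12,-8,4,0.01,-0.227,0.465],
    [0.65,12,-8,4,0.01,-0.227,0.465],
  ],
)

```text
time: 0.52
tool_pos: [0.3432, 0.3941, 0.268]
tool_rot: [3.086, 0.223, -3.112]
contact_force: [0.6, -0.5, -0.2]
opening: 0.0633
grip_force: 0.0
```

Run:
```python
from h import *
go([.4645,.319,.2467],RD)
```

```text
t 0.5167 shift cm [12.13 -7.51 -2.13] turn [ 0.007 -0.221  0.462] deg 29.3 q [ 0.77  0.2   1.62 -0.12  1.12 -0.79] F [ 0.6 -0.5 -0.2]
```

Call:
step_arm(
  commands=[
    [0.65,12,-7.5,-2.1,0.007,-0.221,0.462],
    [0.65,12,-7.5,-2.1,0.007,-0.221,0.462],
    [0.65,12,-7.5,-2.1,0.007,-0.221,0.462],
    [0.65,12,-7.5,-2.1,0.007,-0.221,0.462],
    [0.65,12,-7.5,-2.1,0.007,-0.221,0.462],
  ],
)

```text
time: 0.93
tool_pos: [0.4625, 0.3196, 0.2444]
tool_rot: [3.141, 0.432, -2.632]
contact_force: [-0.4, -0.1, 0.6]
opening: 0.0598
grip_force: 0.0
```

Run:
```python
from h import *
c=np.array([.515,.3473,.1225])
go(c-n*.013+n*.05,RD)
im=read_camera("side");t=read_camera("top")
k=np.vstack([cv2.resize(im[230:400,200:400],(600,510)),])
cv2.imwrite("pics/s1.png",cv2.cvtColor(k,cv2.COLOR_RGB2BGR));cv2.imwrite("pics/t1.png",cv2.cvtColor(t,cv2.COLOR_RGB2BGR))
```

```text
t 0.9333 shift cm [ 3.89  2.01 -8.84] turn [ 0.002 -0.004  0.002] deg 0.3 q [ 0.46  0.18  1.78  0.03  0.75 -1.64] F [-0.4 -0.1  0.6]
```

View pics/s1.png

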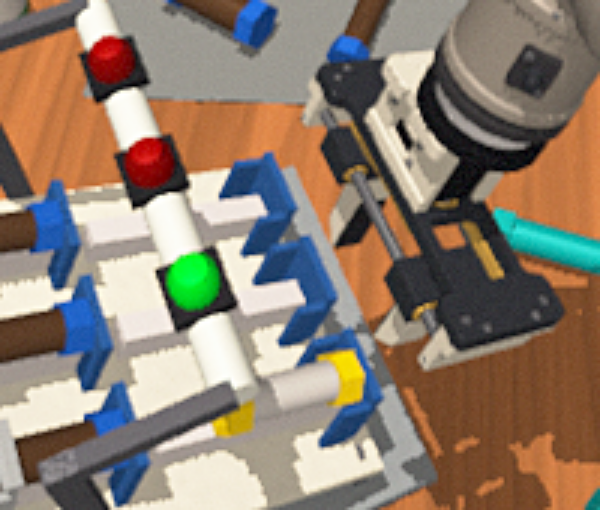

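Call:
step_arm(
  commands=[
    [0.65,3.9,2.0,-8.8,0,0,0],
    [0.65,3.9,2.0,-8.8,0,0,0],
    [0.65,3.9,2.0,-8.8,0,0,0],
    [0.65,3.9,2.0,-8.8,0,0,0],
  ],
)

```text
time: 1.37
tool_pos: [0.4978, 0.342, 0.1532]
tool_rot: [3.138, 0.423, -2.636]
contact_force: [-0.4, 0.0, -0.1]
opening: 0.0596
grip_force: 0.0
```

Run:
```python
from h import *
c=np.array([.515,.3473,.1225])
go(c-n*.013,RD)
```

```text
t 1.3667 shift cm [ 2.2   0.8  -4.25] turn [ 0.004 -0.014  0.004] deg 0.8 q [ 0.46  0.36  1.81  0.04  0.55 -1.64] F [-0.4  0.  -0.1]
```

Call:
step_arm(
  commands=[
    [0.65,0.9,0.4,-2.1,0,0,0],
    [0.65,1.8,0.7,-4.2,0,0,0],
    [0.65,1.8,0.7,-4.2,0,0,0],
    [0.65,1.8,0.7,-4.2,0,0,0],
  ],
)

```text
time: 1.7
tool_pos: [0.5168, 0.3491, 0.116]
tool_rot: [3.139, 0.43, -2.634]
contact_force: [0.5, 0.0, 0.3]
opening: 0.0599
grip_force: 0.0
```

Run:
```python
from h import *
c=np.array([.515,.3473,.1225])
go(c-n*.013,RD)
im=read_camera("side");t=read_camera("top")
print(blobs(im,'yellow'),blobs(t,'yellow'))
```

```text
t 1.7 shift cm [ 0.3   0.09 -0.53] turn [ 0.001 -0.007  0.003] deg 0.4 q [ 0.46  0.45  1.8   0.05  0.46 -1.66] F [0.5 0.  0.3]
[([316.0, 351.7], [312, 348, 9, 8, 45]), ([278.0, 370.0], [271, 364, 14, 12, 105])] [([205.4, 186.7], [200, 182, 12, 10, 78])]
```

Call:
step_arm(
  commands=[
    [0.65,0,0,0,0,0,0],
    [0.3,0,0,0,0,0,0],
    [0.2,0,0,0,0,0,0],
    [0.1,0,0,0,0,0,0],
    [0.1,0,0,0,0,0,0],
  ],
  grip_force=25,
)

```text
time: 2.22
tool_pos: [0.5177, 0.3484, 0.1162]
tool_rot: [3.14, 0.432, -2.634]
contact_force: [0.6, -0.4, -0.5]
opening: 0.0375
grip_force: 0.0
```

Run:
```python
from h import *
c=np.array([.515,.3473,.1225])
go(c-n*.013,RD)
```

```text
t 2.2167 shift cm [ 0.21  0.16 -0.54] turn [ 0.001 -0.004  0.003] deg 0.3 q [ 0.46  0.45  1.8   0.05  0.46 -1.66] F [ 0.6 -0.4 -0.5]
```

Call:
step_arm(
  commands=[
    [0.4,0.2,0.1,-0.5,0,0,0],
    [0.1,0.2,0.1,-0.5,0,0,0],
    [0.1,0.2,0.1,-0.5,0,0,0],
    [0.1,0.2,0.1,-0.5,0,0,0],
    [0.1,0.2,0.1,-0.5,0,0,0],
  ],
  grip_force=25,
)

```text
time: 2.63
tool_pos: [0.5194, 0.3492, 0.1102]
tool_rot: [3.14, 0.43, -2.633]
contact_force: [-0.1, 0.3, -1.2]
opening: 0.0274
grip_force: 25.0
```

Run:
```python
from h import *
c=np.array([.515,.3473,.1225])
go(c-n*.013,RD)
im=read_camera("side");t=read_camera("top")
print(blobs(im,'yellow'),blobs(t,'yellow'),observe()['opening'],observe()['grip_force'])
```

```text
t 2.6333 shift cm [0.04 0.08 0.05] turn [ 0.002 -0.006  0.003] deg 0.4 q [ 0.46  0.46  1.8   0.05  0.45 -1.66] F [-0.1  0.3 -1.2]
[([278.2, 370.0], [270, 364, 15, 12, 107])] [([205.3, 186.8], [200, 182, 12, 10, 76])] 0.02724471108372409 24.999848306179047
```

Call:
step_arm(
  commands=[
    [0.1,-0.6,-0.3,1.4,0,0,0],
    [0.1,-1.8,-1.0,4.5,0,0,0],
    [0.1,-3.3,-1.9,8.1,0,0,0],
    [0.1,-4.8,-2.7,11.8,0,0,0],
    [0.1,-5.5,-3.1,13.6,0,0,0],
  ],
)

```text
time: 3.15
tool_pos: [0.4643, 0.3184, 0.2513]
tool_rot: [3.14, 0.437, -2.633]
contact_force: [0.6, 0.2, -1.1]
opening: 0.0277
grip_force: 25.0
```

Run:
```python
from h import *
print(observe()['opening'],observe()['grip_force'],observe()['tool_pos'])
go([.52,-.40,.25],down(88)); go([.52,-.40,.25],down(-92))
im=read_camera("side");t=read_camera("top")
print(blobs(im,'yellow'),blobs(t,'yellow'))
```

```text
0.02766552888819866 24.99989926815033 [0.46434077 0.31835801 0.25130177]
t 3.15 shift cm [  5.57 -71.84  -0.13] turn [-0.105  0.429 -0.535] deg 39.8 q [ 0.45  0.17  1.77  0.04  0.76 -1.65] F [ 0.6  0.2 -1.1]
t 3.15 shift cm [  5.57 -71.84  -0.13] turn [-0.569 -0.139  2.544] deg 149.6 q [ 0.45  0.17  1.77  0.04  0.76 -1.65] F [ 0.6  0.2 -1.1]
[([302.1, 321.5], [292, 311, 21, 22, 342])] [([203.1, 200.3], [197, 195, 14, 12, 114])]
```

Call:
step_arm(
  commands=[
    [0.1,-1,-4,0.5,0,0,0],
    [0.1,-2,-8,1,0,0,0],
    [0.1,-3,-12,1,-0.02,0.05,-0.07],
    [0.1,-3,-16,1,-0.03,0.1,-0.13],
    [0.1,-3,-20,1,-0.03,0.1,-0.13],
  ],
)

```text
time: 3.67
tool_pos: [0.4347, 0.1173, 0.2563]
tool_rot: [3.123, 0.326, -2.771]
contact_force: [1.9, -0.8, -1.2]
opening: 0.0273
grip_force: 25.0
```

Call:
step_arm(
  commands=[
    [0.1,2,-20,0,-0.03,0.11,-0.13],
    [0.1,2,-20,0,-0.03,0.11,-0.13],
    [0.1,2,-20,0,-0.03,0.11,-0.13],
    [0.1,2,-20,0,-0.03,0.11,-0.13],
    [0.1,2,-20,0,-0.03,0.11,-0.13],
  ],
)

```text
time: 4.08
tool_pos: [0.4545, -0.0844, 0.2553]
tool_rot: [3.118, 0.213, -2.902]
contact_force: [0.4, 0.7, -1.8]
opening: 0.0273
grip_force: 25.0
```

Run:
```python
from h import *
print(observe()['opening'],observe()['grip_force'],observe()['tool_pos'])
go([.52,-.42,.20],down(88))
```

```text
0.02728472887004031 25.000998079776764 [ 0.45453869 -0.08438012  0.25530296]
t 4.0833 shift cm [  6.55 -33.56  -5.53] turn [-0.045  0.21  -0.276] deg 20.0 q [-0.46  0.1   1.78  0.17  1.12 -2.34] F [ 0.4  0.7 -1.8]
```

Call:
step_arm(
  commands=[
    [0.1,3,-17,0,-0.02,0.11,-0.14],
    [0.1,3,-17,0,-0.02,0.11,-0.14],
    [0.1,3,-17,0,-0.02,0.11,-0.14],
    [0.1,3,-17,0,-0.02,0.11,-0.14],
    [0.1,3,-17,0,-0.02,0.11,-0.14],
  ],
)

```text
time: 4.5
tool_pos: [0.4852, -0.2578, 0.2541]
tool_rot: [3.121, 0.101, -3.045]
contact_force: [-1.7, 1.1, -1.7]
opening: 0.0273
grip_force: 25.0
```

Call:
step_arm(
  commands=[
    [0.1,3.5,-16.5,-5,-0.02,0.1,-0.14],
    [0.1,3.5,-16.5,-5,-0.02,0.1,-0.14],
    [0.1,3.5,-16.5,-5,-0.02,0.1,-0.14],
    [0.1,3.5,-16.5,-5,-0.02,0.1,-0.14],
    [0.1,3.5,-16.5,-5,-0.02,0.1,-0.14],
  ],
)

```text
time: 4.92
tool_pos: [0.5187, -0.421, 0.2006]
tool_rot: [3.134, -0.002, 3.1]
contact_force: [-1.6, 1.8, -2.6]
opening: 0.0273
grip_force: 25.0
```

Run:
```python
from h import *
print(observe()['opening'],observe()['grip_force'],observe()['tool_pos'])
go([.52,-.42,.10],down(88))
s=read_camera("side");t=read_camera("top")
print(blobs(s,'yellow'),blobs(t,'yellow'))
k=np.hstack([cv2.resize(s[60:190,260:420],(480,390)),cv2.resize(t[150:240,405:480],(325,390))])[:,:800]
cv2.imwrite("pics/p2.png",cv2.cvtColor(k,cv2.COLOR_RGB2BGR))
```

```text
0.027294271891074702 24.99970257282257 [ 0.51874432 -0.42104125  0.2006471 ]
t 4.9167 shift cm [  0.13   0.1  -10.06] turn [-0.007 -0.002  0.007] deg 0.6 q [-0.8   0.63  1.11  0.    1.4  -2.33] F [-1.6  1.8 -2.6]
[([306.6, 105.8], [305, 99, 6, 13, 38]), ([335.0, 108.4], [332, 103, 7, 12, 63])] [([459.0, 173.3], [455, 171, 10, 5, 35]), ([460.3, 203.5], [454, 201, 13, 6, 59])]
```

View pics/p2.png

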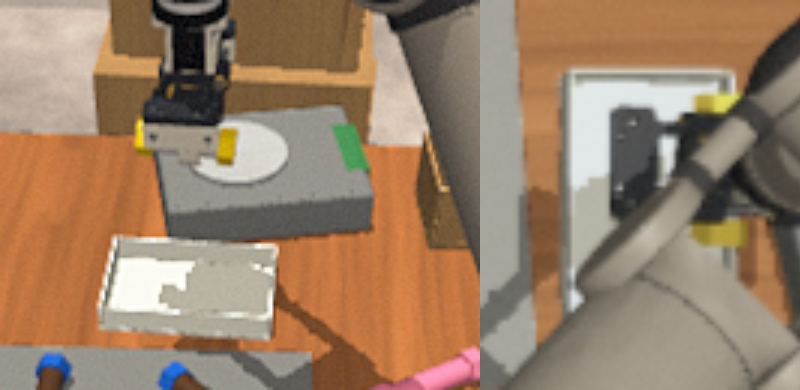

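Run:
```python
from h import *
print(tri((335,108.4),(460.3,203.5)),tri((306.6,105.8),(459,173.3)))
```

```text
(array([ 0.47992089, -0.42216586,  0.21314106]), np.float64(0.00027516394734292983)) (array([ 0.57055535, -0.41917242,  0.22111604]), np.float64(0.00029730324203066136))
```

Call:
step_arm(
  commands=[
    [0.1,0.1,0.1,-13,0,0,0],
    [0.1,0.1,0.1,-13,0,0,0],
    [0.1,0.1,0.1,-13,0,0,0],
    [0.1,0.1,0.1,-13,0,0,0],
    [0.1,0.1,0.1,-13,0,0,0],
  ],
)

```text
time: 5.43
tool_pos: [0.5196, -0.4129, 0.0744]
tool_rot: [3.132, -0.002, 3.104]
contact_force: [0.2, -0.4, -0.8]
opening: 0.0272
grip_force: 25.0
```

Call:
step_arm(
  commands=[
    [0.1,0,-0.4,-2.5,0,0,0],
    [0.1,0,-0.4,-4.5,0,0,0],
    [0.1,0,-0.4,-5.7,0,0,0],
    [0.1,0,-0.4,-6.0,0,0,0],
    [0.1,0,-0.4,-6.0,0,0,0],
  ],
)

```text
time: 5.85
tool_pos: [0.5213, -0.4197, 0.0181]
tool_rot: [3.138, 0.003, 3.103]
contact_force: [0.1, 0.9, -1.3]
opening: 0.0273
grip_force: 25.0
```

Call:
step_arm(
  commands=[
    [0.1,0,0,-0.2,0,0,0],
    [0.1,0,0,-0.4,0,0,0],
    [0.1,0,0,-0.6,0,0,0],
    [0.1,0,0,-0.6,0,0,0],
  ],
)

```text
time: 6.18
tool_pos: [0.5208, -0.4197, 0.0111]
tool_rot: [3.137, 0.003, 3.103]
contact_force: [-0.4, -0.0, -1.9]
opening: 0.0273
grip_force: 25.0
```

Call:
step_arm(
  commands=[
    [0.1,0,0,-0.1,0,0,0],
    [0.1,0,0,-0.2,0,0,0],
    [0.1,0,0,-0.2,0,0,0],
  ],
)

```text
time: 6.43
tool_pos: [0.5206, -0.4196, 0.0086]
tool_rot: [3.137, 0.002, 3.103]
contact_force: [-0.2, -0.9, -0.7]
opening: 0.0271
grip_force: 25.0
```

Call:
step_arm(
  commands=[
    [0.1,0,0,-0.1,0,0,0],
    [0.1,0,0,-0.1,0,0,0],
    [0.1,0,0,-0.1,0,0,0],
  ],
)

```text
time: 6.68
tool_pos: [0.5208, -0.4197, 0.0079]
tool_rot: [3.137, 0.003, 3.103]
contact_force: [0.2, -0.5, -0.2]
opening: 0.0271
grip_force: 25.0
```

Call:
step_arm(
  commands=[
    [0.1,0,0,-0.1,0,0,0],
    [0.1,0,0,-0.1,0,0,0],
    [0.1,0,0,-0.1,0,0,0],
  ],
)

```text
time: 6.93
tool_pos: [0.5211, -0.4197, 0.0072]
tool_rot: [3.137, 0.003, 3.103]
contact_force: [2.0, 1.2, 1.9]
opening: 0.0277
grip_force: 25.0
```

Contact with the tray floor. Release and back off.

Call:
step_arm(
  commands=[
    [0.2,0,0,0,0,0,0],
    [0.3,0,0,0,0,0,0],
    [0.45,0,0,0,0,0,0],
    [0.45,0,0,0,0,0,0],
    [0.45,0,0,0,0,0,0],
  ],
)

```text
time: 7.35
tool_pos: [0.5202, -0.4195, 0.0063]
tool_rot: [3.136, 0.001, 3.103]
contact_force: [-0.9, -0.5, -0.9]
opening: 0.04
grip_force: 0.0
```

Call:
step_arm(
  commands=[
    [0.45,0,0,1,0,0,0],
    [0.5,0,0,4,0,0,0],
    [0.5,0,0,8,0,0,0],
    [0.5,0,0,12,0,0,0],
    [0.5,0,0,16,0,0,0],
  ],
)

```text
time: 7.77
tool_pos: [0.5202, -0.4194, 0.169]
tool_rot: [3.137, 0.002, 3.103]
contact_force: [0.8, -1.1, -0.0]
opening: 0.0461
grip_force: 0.0
```

Run:
```python
from h import *
s=read_camera("side");t=read_camera("top")
for k in('yellow','blue'):
  for n,i in(('s',s),('t',t)): print(n,k,[(b[0],b[1][4]) for b in blobs(i,k) if 250<b[0][0]<480])
k=np.hstack([cv2.resize(s[100:260,230:380],(450,480)),cv2.resize(t[120:240,310:480],(350,247)).repeat(2,0)[:480]])
cv2.imwrite("pics/p3.png",cv2.cvtColor(k,cv2.COLOR_RGB2BGR))
A,B=onz('top',(324.2,200.7),.025),onz('top',(357.2,209.4),.025);c=(A+B)/2;d=A-B
h=np.degrees(np.arctan2(d[1],d[0]));print(c,np.linalg.norm(d),h)
for hh in(h+90,h-90): go([c[0],c[1],.15],down(hh))
```

```text
s yellow [([309.2, 153.2], 49), ([333.6, 154.5], 52)]
t yellow []
s blue [([454.9, 37.0], 203), ([277.8, 181.1], 53), ([316.6, 185.2], 54), ([334.3, 198.3], 96), ([301.0, 201.7], 170), ([272.5, 204.2], 112), ([353.4, 204.1], 161), ([330.0, 216.9], 66), ([256.6, 222.5], 93), ([284.4, 237.3], 161), ([315.8, 247.8], 129), ([293.7, 311.4], 864), ([313.8, 356.5], 507)]
t blue [([441.5, 83.5], 56), ([428.1, 102.0], 57), ([469.7, 101.3], 57), ([361.3, 132.8], 136), ([344.8, 147.4], 71), ([369.3, 155.8], 59), ([397.6, 155.3], 57), ([332.1, 172.9], 83), ([365.0, 182.1], 140), ([263.5, 186.8], 101), ([396.7, 194.7], 58), ([324.2, 200.6], 53), ([357.2, 209.4], 52), ([381.9, 211.9], 59), ([369.9, 226.1], 15)]
[ 0.49344381 -0.06759723  0.025     ] 0.1162633063067572 74.32143306655216
t 7.8667 shift cm [-2.97 35.47 -2.61] turn [-0.003  0.015  1.336] deg 76.5 q [-0.8   0.65  1.16  0.01  1.32 -2.33] F [ 1.1 -0.8  0.2]
t 7.8667 shift cm [-2.97 35.47 -2.61] turn [ 0.016  0.004 -1.806] deg 103.5 q [-0.8   0.65  1.16  0.01  1.32 -2.33] F [ 1.1 -0.8  0.2]
```

View pics/p3.png

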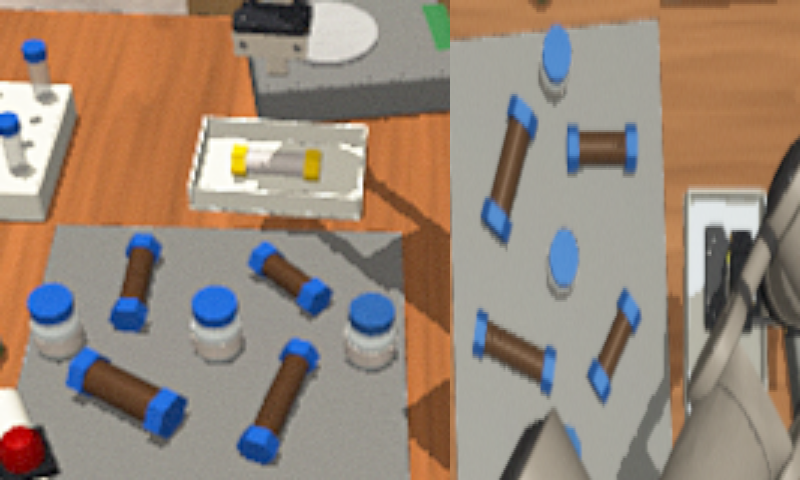

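Call:
step_arm(
  commands=[
    [0.55,-1,12,0,0.004,0.001,-0.602],
    [0.55,-1,12,0,0.004,0.001,-0.602],
    [0.55,-1,12,0,0.004,0.001,-0.602],
    [0.55,-1,12,0,0.004,0.001,-0.602],
    [0.55,-1,12,0,0.004,0.001,-0.602],
  ],
)

```text
time: 8.28
tool_pos: [0.5105, -0.2972, 0.1674]
tool_rot: [3.133, -0.0, 2.498]
contact_force: [0.6, -0.4, 0.5]
opening: 0.0505
grip_force: 0.0
```

Call:
step_arm(
  commands=[
    [0.55,-1,12,0,0.004,0.001,-0.602],
    [0.55,-1,12,0,0.004,0.001,-0.602],
    [0.55,-1,12,0,0.004,0.001,-0.602],
    [0.55,-1,12,0,0.004,0.001,-0.602],
    [0.55,-1,12,0,0.004,0.001,-0.602],
  ],
)

```text
time: 8.7
tool_pos: [0.5003, -0.1774, 0.1673]
tool_rot: [3.132, -0.004, 1.896]
contact_force: [0.8, -0.4, 0.7]
opening: 0.0507
grip_force: 0.0
```

Call:
step_arm(
  commands=[
    [0.55,-1,11.5,0,0.004,0.001,-0.602],
    [0.55,-1,11.5,0,0.004,0.001,-0.602],
    [0.55,-1,11.5,0,0.004,0.001,-0.602],
    [0.55,-1,11.5,0,0.004,0.001,-0.602],
    [0.55,-1,11.5,0,0.004,0.001,-0.602],
  ],
)

```text
time: 9.12
tool_pos: [0.4901, -0.0624, 0.1671]
tool_rot: [3.133, -0.008, 1.295]
contact_force: [0.6, -0.6, 0.2]
opening: 0.0504
grip_force: 0.0
```

Run:
```python
from h import *
go([.4935,-.0676,.06],down(-15.7))
```

```text
t 9.1167 shift cm [  0.34  -0.52 -10.71] turn [-0.005  0.011  0.001] deg 0.7 q [-0.29  0.34  1.71  0.01  1.09 -0.02] F [ 0.6 -0.6  0.2]
```

Call:
step_arm(
  commands=[
    [0.55,0.3,-0.5,-4,-0.005,0.01,0],
    [0.55,0.3,-0.5,-8,-0.005,0.01,0],
    [0.55,0.3,-0.5,-10.7,-0.005,0.01,0],
    [0.55,0.3,-0.5,-10.7,-0.005,0.01,0],
    [0.55,0.3,-0.5,-10.7,-0.005,0.01,0],
  ],
)

```text
time: 9.53
tool_pos: [0.4929, -0.0695, 0.0594]
tool_rot: [-3.139, -0.0, 1.298]
contact_force: [0.0, -0.8, 0.7]
opening: 0.0507
grip_force: 0.0
```

Run:
```python
from h import *
go([.4935,-.0676,.009],down(-15.7))
s=read_camera("side");t=read_camera("top")
for n,i in(('s',s),('t',t)): print(n,[(b[0],b[1][4]) for b in blobs(i,'blue') if 250<b[0][0]<400])
k=cv2.resize(s[170:270,230:380],(750,500))
cv2.imwrite("pics/p4.png",cv2.cvtColor(k,cv2.COLOR_RGB2BGR))
```

```text
t 9.5333 shift cm [ 0.06  0.19 -5.04] turn [-0.001 -0.002 -0.001] deg 0.1 q [-0.29  0.5   1.81  0.    0.84 -0.02] F [ 0.  -0.8  0.7]
s [([277.8, 181.1], 53), ([302.4, 197.0], 28), ([272.5, 204.2], 112), ([298.1, 204.0], 22), ([358.8, 206.0], 20), ([256.6, 222.5], 92), ([284.4, 237.3], 160), ([315.8, 247.8], 127), ([293.7, 311.4], 862), ([313.8, 356.5], 506)]
t [([361.3, 132.8], 136), ([344.8, 147.4], 71), ([369.3, 155.9], 60), ([397.6, 155.1], 55), ([331.7, 172.3], 69), ([365.8, 180.7], 92), ([263.3, 186.9], 104), ([396.6, 194.6], 57), ([381.9, 211.9], 59), ([367.2, 230.0], 112)]
```

View pics/p4.png

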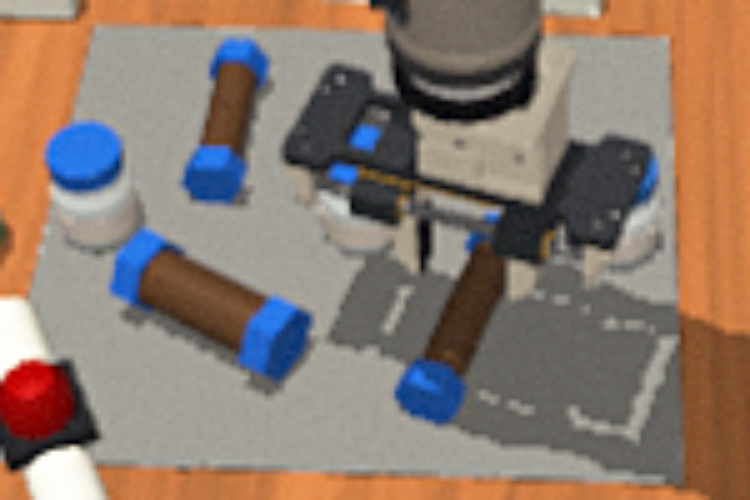

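Call:
step_arm(
  commands=[
    [0.55,0.15,0.5,-2,0,0,0],
    [0.55,0.15,0.5,-4,0,0,0],
    [0.55,0.15,0.5,-4,0,0,0],
    [0.55,0.15,0.5,-4,0,0,0],
  ],
)

```text
time: 9.97
tool_pos: [0.4957, -0.0648, 0.021]
tool_rot: [3.14, -0.0, 1.298]
contact_force: [-0.1, 0.4, -0.5]
opening: 0.0507
grip_force: 0.0
```

Call:
step_arm(
  commands=[
    [0.55,0,0,-0.5,0,0,0],
    [0.55,0,0,-0.9,0,0,0],
    [0.55,0,0,-0.9,0,0,0],
    [0.55,0,0,-0.9,0,0,0],
  ],
)

```text
time: 10.3
tool_pos: [0.4954, -0.0647, 0.0112]
tool_rot: [3.14, -0.0, 1.298]
contact_force: [-0.1, -0.1, -0.2]
opening: 0.0506
grip_force: 0.0
```

Call:
step_arm(
  commands=[
    [0.3,0,0,-0.2,0,0,0],
    [0.1,0,0,-0.2,0,0,0],
    [0.1,0,0,-0.2,0,0,0],
    [0.1,0,0,-0.2,0,0,0],
    [0.1,0,0,-0.2,0,0,0],
  ],
  grip_force=30,
)

```text
time: 10.72
tool_pos: [0.4953, -0.0647, 0.0088]
tool_rot: [3.141, -0.0, 1.298]
contact_force: [0.5, 0.2, 0.2]
opening: 0.0272
grip_force: 30.0
```

Call:
step_arm(
  commands=[
    [0.1,0,0,0,0,0,0],
    [0.1,0,0,1,0,0,0],
    [0.1,0,0,3,0,0,0],
    [0.1,0,0,6,0,0,0],
    [0.1,0,0,10,0,0,0],
  ],
)

```text
time: 11.13
tool_pos: [0.4932, -0.0641, 0.1084]
tool_rot: [-3.137, -0.0, 1.298]
contact_force: [0.8, -0.8, -2.4]
opening: 0.0273
grip_force: 30.0
```

Run:
```python
from h import *
R2=np.c_[a,-v,-n]
foot=np.array([.4735,.324,.1005]); c=foot+a*.0675
print(c-n*.013)
go(c-n*.013+n*.15,R2)
s=read_camera("side");t=read_camera("top")
for n_,i in(('s',s),('t',t)): print(n_,[(b[0],b[1][4]) for b in blobs(i,'blue') if 250<b[0][0]<400])
```

```text
[0.5316407  0.35662704 0.11724473]
t 11.1333 shift cm [-1.68 38.97 14.48] turn [ 0.349 -0.281 -0.775] deg 51.3 q [-0.28  0.43  1.76  0.    0.96 -0.01] F [ 0.8 -0.8 -2.4]
s [([277.8, 181.1], 53), ([272.5, 204.2], 112), ([299.5, 203.7], 102), ([357.1, 205.3], 64), ([256.6, 222.5], 92), ([315.6, 226.8], 145), ([284.5, 237.3], 161), ([293.7, 311.4], 859), ([313.8, 356.5], 503)]
t [([361.3, 132.8], 136), ([344.9, 147.4], 72), ([369.3, 155.9], 60), ([397.6, 155.2], 56), ([331.0, 171.1], 38), ([365.4, 179.0], 64), ([263.6, 186.8], 101), ([396.8, 194.7], 55), ([382.0, 212.0], 61), ([366.7, 230.0], 124)]
```

Call:
step_arm(
  commands=[
    [0.1,-1,1,4,0,0,0],
    [0.1,-2,4,8,0.05,-0.04,-0.1],
    [0.1,-4,8,12,0.1,-0.08,-0.21],
    [0.1,-5,12,14,0.15,-0.12,-0.32],
    [0.1,-5,13,14,0.175,-0.14,-0.388],
  ],
)

```text
time: 11.65
tool_pos: [0.444, 0.0659, 0.2505]
tool_rot: [3.094, -0.222, 0.906]
contact_force: [1.6, 1.7, -2.0]
opening: 0.0273
grip_force: 30.0
```

Call:
step_arm(
  commands=[
    [0.1,-1,4,0,0.035,-0.028,-0.08],
    [0.1,-1,8,0,0.07,-0.056,-0.16],
    [0.1,-1,12,0,0.105,-0.084,-0.24],
    [0.1,-1,14,0,0.14,-0.112,-0.32],
    [0.1,-1,14,0,0.174,-0.141,-0.387],
  ],
)

```text
time: 12.07
tool_pos: [0.4339, 0.2087, 0.2487]
tool_rot: [3.138, -0.439, 0.511]
contact_force: [-0.6, 0.1, -2.0]
opening: 0.0272
grip_force: 30.0
```

Run:
```python
from h import *
R2=np.c_[a,-v,-n]
T=np.array([.4735,.324,.1005])+a*.0708-n*.0122;T+=v*(.0502-T@v)
print(T,'dummy n-height',np.array([.5194,.3492,.1102])@n,T@n)
go(T+n*.13+a*.008,R2)
```

```text
[0.53426131 0.3573777  0.11936442] dummy n-height -0.16377322725627305 -0.1626359442096964
t 12.0667 shift cm [ 5.88 12.54 -0.82] turn [0.001 0.004 0.002] deg 0.3 q [0.2  0.01 1.96 0.18 0.75 1.16] F [-0.6  0.1 -2. ]
```

Call:
step_arm(
  commands=[
    [0.1,1.5,4,0,0,0,0],
    [0.1,3,8,0,0,0,0],
    [0.1,5,11,-0.5,0,0.004,0.002],
    [0.1,5.9,12.5,-0.8,0,0.004,0.002],
    [0.1,5.9,12.5,-0.8,0,0.004,0.002],
  ],
)

```text
time: 12.48
tool_pos: [0.4946, 0.333, 0.2392]
tool_rot: [3.138, -0.432, 0.515]
contact_force: [-0.2, -0.4, -1.7]
opening: 0.0272
grip_force: 30.0
```

```bash
cat >> h.py <<'E'
R2=np.c_[a,-v,-n]
T=np.array([.4735,.324,.1005])+a*.0708-n*.0122;T+=v*(.0502-T@v)
E
python3 - <<'E'
from h import *
go(T+n*.02+a*.008,R2)
s=read_camera("side");t=read_camera("top")
k=np.hstack([cv2.resize(s[260:400,190:360],(510,420)),cv2.resize(t[150:230,160:215],(289,420))])
cv2.imwrite("pics/p5.png",cv2.cvtColor(k,cv2.COLOR_RGB2BGR))
E
```

```text
t 12.4833 shift cm [ 3.86  2.38 -9.83] turn [ 0.005 -0.002 -0.002] deg 0.3 q [0.45 0.25 1.71 0.03 0.75 1.49] F [-0.2 -0.4 -1.7]
```

View pics/p5.png

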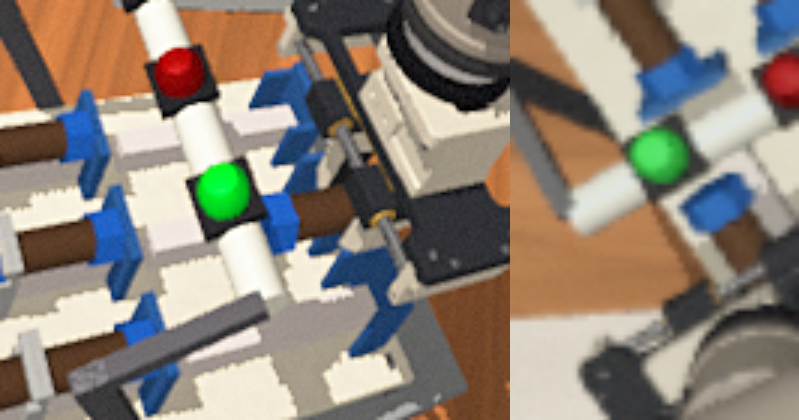

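Call:
step_arm(
  commands=[
    [0.1,0.8,0.5,-2.5,0,0,0],
    [0.1,2,1.2,-5.5,0,0,0],
    [0.1,3.2,2.0,-8.3,0,0,0],
    [0.1,3.9,2.4,-9.8,0,0,0],
    [0.1,3.9,2.4,-9.8,0,0,0],
  ],
)

```text
time: 13.0
tool_pos: [0.5318, 0.3526, 0.1387]
tool_rot: [3.138, -0.426, 0.511]
contact_force: [-0.6, -0.7, -1.4]
opening: 0.0274
grip_force: 30.0
```

Run:
```python
from h import *
p=observe()['tool_pos']-T;print('a,v,n mm',1000*p@a,1000*p@v,1000*p@n)
go(T+n*.003+a*.008,R2)
```

```text
a,v,n mm 4.055154824050366 -2.9434409595689925 19.40206135347177
t 13.0 shift cm [ 0.77  0.77 -1.32] turn [ 0.008 -0.007  0.001] deg 0.6 q [0.46 0.44 1.73 0.04 0.54 1.49] F [-0.6 -0.7 -1.4]
```

Call:
step_arm(
  commands=[
    [0.1,0.3,0.4,0,0.008,-0.007,0.001],
    [0.1,0.5,0.6,-0.5,0.008,-0.007,0.001],
    [0.1,0.7,0.7,-1.0,0.008,-0.007,0.001],
    [0.1,0.7,0.7,-1.2,0.008,-0.007,0.001],
    [0.1,0.7,0.7,-1.2,0.008,-0.007,0.001],
  ],
)

```text
time: 13.42
tool_pos: [0.5399, 0.3612, 0.1309]
tool_rot: [-3.141, -0.444, 0.512]
contact_force: [-0.0, 0.3, -1.6]
opening: 0.0271
grip_force: 30.0
```

Run:
```python
from h import *
p=observe()['tool_pos']-T;print('a,v,n mm',1000*p@a,1000*p@v,1000*p@n)
go(T+n*.0005+a*.008,R2)
```

```text
a,v,n mm 11.053859258067769 0.585580296872789 7.562919233239832
t 13.4167 shift cm [ 0.05 -0.04 -0.77] turn [-0.004  0.006 -0.001] deg 0.4 q [0.46 0.46 1.73 0.05 0.51 1.48] F [-0.   0.3 -1.6]
```

Call:
step_arm(
  commands=[
    [0.1,0,0,-0.3,-0.002,0.003,0],
    [0.1,0,0,-0.55,-0.004,0.006,0],
    [0.1,0,0,-0.55,-0.004,0.006,0],
    [0.1,0,0,-0.55,-0.004,0.006,0],
  ],
)

```text
time: 13.75
tool_pos: [0.5402, 0.3615, 0.1263]
tool_rot: [3.141, -0.438, 0.513]
contact_force: [-4.0, -2.9, 4.4]
opening: 0.0271
grip_force: 30.0
```

Run:
```python
from h import *
s=observe();p=s['tool_pos']-T;print('a,v,n mm',1000*p@a,1000*p@v,1000*p@n, 'F a,v,n',[round(float(s['contact_force']@k),1) for k in(a,v,n)])
```

```text
a,v,n mm 9.43446114281785 0.6668610124564777 3.2039166679353235 F a,v,n [-2.5, -0.6, 6.1]
```

Call:
step_arm(
  commands=[
    [0.1,-0.02,-0.01,0.06,0,0,0],
    [0.1,-0.26,-0.15,-0.08,0,0,0],
    [0.1,-0.45,-0.25,-0.18,0,0,0],
    [0.1,-0.6,-0.33,-0.25,0,0,0],
    [0.1,-0.6,-0.33,-0.25,0,0,0],
  ],
)

```text
time: 14.17
tool_pos: [0.5353, 0.3586, 0.1237]
tool_rot: [3.141, -0.44, 0.512]
contact_force: [4.7, 2.5, 0.5]
opening: 0.0274
grip_force: 30.0
```

Run:
```python
from h import *
s=observe();p=s['tool_pos']-T;print('a,v,n mm',1000*p@a,1000*p@v,1000*p@n, 'F a,v,n',[round(float(s['contact_force']@k),1) for k in(a,v,n)],s['torque'])
```

```text
a,v,n mm 3.156136120233812 0.5466408674314949 3.3336502601772864 F a,v,n [5.1, -0.1, -1.8] [ 0.19279008 -0.31205923 -0.06866313]
```

Call:
step_arm(
  commands=[
    [0.1,0.1,0.05,-0.1,0,0,0],
    [0.1,0.12,0.06,-0.2,0,0,0],
    [0.1,0.12,0.06,-0.2,0,0,0],
  ],
)

```text
time: 14.42
tool_pos: [0.5353, 0.3587, 0.1235]
tool_rot: [3.141, -0.439, 0.513]
contact_force: [-10.0, -8.0, 22.3]
opening: 0.0273
grip_force: 30.0
```

Run:
```python
from h import *
s=observe();p=s['tool_pos']-T;print('a,v,n mm',1000*p@a,1000*p@v,1000*p@n, 'F a,v,n',[round(float(s['contact_force']@k),1) for k in(a,v,n)],'tq',[round(float(s['torque']@k),2) for k in(a,v,n)])
s=read_camera("side");t=read_camera("top")
print([(b[0],b[1]) for b in blobs(t,'blue') if 180<b[0][0]<260])
k=np.hstack([cv2.resize(s[300:400,210:350],(560,400)),cv2.resize(t[165:230,185:225],(240,400))])
cv2.imwrite("pics/p6.png",cv2.cvtColor(k,cv2.COLOR_RGB2BGR))
```

```text
a,v,n mm 3.15722601337625 0.6012673582749544 3.078908885962135 F a,v,n [-2.0, -2.1, 25.6] tq [-0.24, 0.87, -0.05]
[([218.1, 110.9], [212, 106, 13, 10, 73]), ([198.4, 128.9], [193, 125, 12, 9, 56]), ([235.6, 139.8], [229, 134, 16, 13, 116]), ([213.4, 152.3], [207, 146, 16, 14, 119]), ([191.4, 165.0], [184, 159, 17, 14, 118]), ([201.5, 180.7], [197, 178, 10, 6, 29]), ([243.2, 198.5], [233, 187, 18, 19, 91])]
```

View pics/p6.png

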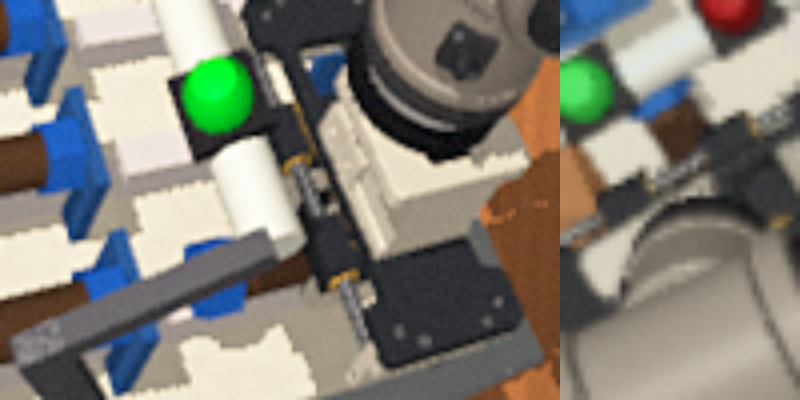

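Call:
step_arm(
  commands=[
    [0.1,-0.07,-0.04,0.12,0,0,0],
    [0.1,-0.14,-0.08,0.1,0,0,0],
    [0.1,-0.14,-0.08,0.1,0,0,0],
  ],
)

```text
time: 14.77
tool_pos: [0.5353, 0.3586, 0.1236]
tool_rot: [3.141, -0.441, 0.512]
contact_force: [0.0, -0.0, 9.9]
opening: 0.0271
grip_force: 30.0
```

Run:
```python
from h import *
s=observe();p=s['tool_pos']-T;print('a,v,n mm',1000*p@a,1000*p@v,1000*p@n, 'F a,v,n',[round(float(s['contact_force']@k),1) for k in(a,v,n)],'tq',[round(float(s['torque']@k),2) for k in(a,v,n)])
```

```text
a,v,n mm 3.128462388100026 0.5467933649660751 3.1894799045031643 F a,v,n [4.2, -0.0, 9.0] tq [0.0, -0.32, -0.05]
```

Call:
step_arm(
  commands=[
    [0.32,0,0,0,0,0,0],
    [0.4,0,0,0,0,0,0],
    [0.5,0,0,0,0,0,0],
    [0.5,0,0,0,0,0,0],
    [0.5,0,0,0,0,0,0],
  ],
)

```text
time: 15.18
tool_pos: [0.5335, 0.3577, 0.1209]
tool_rot: [3.141, -0.435, 0.512]
contact_force: [-0.0, 0.4, -0.5]
opening: 0.0455
grip_force: 0.0
```

Call:
step_arm(
  commands=[
    [0.5,-0.37,-0.21,0.9,0,0,0],
    [0.5,-1.1,-0.6,2.7,0,0,0],
    [0.5,-2.2,-1.24,5.4,0,0,0],
    [0.5,-3.7,-2.1,9,0,0,0],
    [0.5,-5.2,-2.9,12.7,0,0,0],
  ],
)

```text
time: 15.6
tool_pos: [0.4805, 0.328, 0.2494]
tool_rot: [3.141, -0.434, 0.512]
contact_force: [1.0, 0.8, -0.1]
opening: 0.0456
grip_force: 0.0
```

Call:
step_arm(
  commands=[
    [0.5,-4,-2,2,0,0,0],
    [0.5,-8,-4,3,0,0,0],
    [0.5,-12,-4,3,0,0,0],
    [0.5,-14,-5,3,0,0,0],
    [0.5,-14,-5,3,0,0,0],
  ],
)

```text
time: 16.02
tool_pos: [0.3368, 0.2772, 0.279]
tool_rot: [3.141, -0.436, 0.514]
contact_force: [1.0, -0.9, -0.2]
opening: 0.046
grip_force: 0.0
```

Run:
```python
from h import *
s=read_camera("side");t=read_camera("top")
for n_,i in(('s',s),('t',t)): print(n_,[(b[0],b[1]) for b in blobs(i,'blue') if 150<b[0][0]<420 and b[0][1]>120])
C=np.array([.5353,.3586,.1236])+n*.0122-a*.0033
for d in(-.0585,.0585): print(proj('top',C+a*d+n*.006),proj('side',C+a*d+n*.006))
k=np.hstack([cv2.resize(s[300:400,210:340],(494,380)),cv2.resize(t[155:235,165:229],(304,380))])
cv2.imwrite("pics/p7.png",cv2.cvtColor(k,cv2.COLOR_RGB2BGR))
```

```text
s [([217.9, 131.7], [214, 128, 8, 8, 51]), ([231.9, 140.9], [228, 137, 8, 9, 50]), ([277.8, 181.1], [272, 178, 12, 9, 53]), ([316.6, 185.2], [313, 181, 9, 11, 54]), ([334.4, 198.4], [329, 193, 12, 12, 95]), ([246.5, 200.9], [239, 194, 15, 14, 163]), ([301.1, 201.7], [294, 195, 15, 14, 169]), ([272.5, 204.2], [267, 199, 12, 12, 112]), ([353.4, 204.2], [347, 198, 14, 14, 163]), ([256.7, 222.5], [252, 216, 14, 16, 94]), ([284.4, 237.3], [278, 229, 14, 17, 160]), ([293.7, 311.4], [273, 281, 39, 64, 866]), ([218.2, 307.2], [209, 291, 18, 35, 321]), ([166.7, 312.5], [160, 304, 14, 18, 211]), ([228.1, 340.1], [218, 322, 19, 38, 372]), ([183.6, 346.9], [178, 337, 14, 20, 207]), ([314.8, 357.2], [299, 339, 29, 40, 476]), ([237.2, 366.7], [228, 357, 17, 18, 147]), ([259.8, 361.6], [256, 360, 11, 5, 25]), ([265.1, 374.9], [258, 370, 14, 10, 77]), ([241.9, 388.3], [234, 381, 16, 18, 135]), ([170.0, 391.1], [162, 382, 16, 18, 249])]
t [([198.4, 128.8], [193, 125, 12, 9, 55]), ([168.7, 130.9], [162, 126, 14, 10, 80]), ([361.3, 132.8], [355, 127, 14, 13, 136]), ([235.6, 139.7], [229, 134, 16, 13, 117]), ([344.9, 147.4], [338, 143, 14, 11, 72]), ([213.4, 152.4], [207, 146, 16, 14, 121]), ([369.2, 155.8], [367, 151, 6, 11, 59]), ([397.6, 155.2], [395, 150, 6, 12, 56]), ([191.4, 164.9], [184, 159, 17, 14, 118]), ([332.1, 172.9], [325, 168, 15, 11, 83]), ([364.9, 182.1], [359, 176, 13, 13, 141]), ([201.5, 180.7], [197, 178, 10, 6, 29]), ([263.4, 186.9], [253, 179, 20, 15, 103]), ([242.2, 198.4], [232, 187, 19, 19, 107]), ([396.6, 194.6], [391, 190, 11, 10, 56]), ([220.3, 210.0], [211, 199, 19, 20, 159]), ([382.0, 212.0], [377, 208, 11, 10, 61]), ([366.1, 229.9], [360, 224, 13, 13, 137])]
[[219.54944659 209.23804658]] [[313.34163857 354.26992824]]
[[199.74142011 179.28063679]] [[263.0928414  367.65036758]]
```

View pics/p7.png

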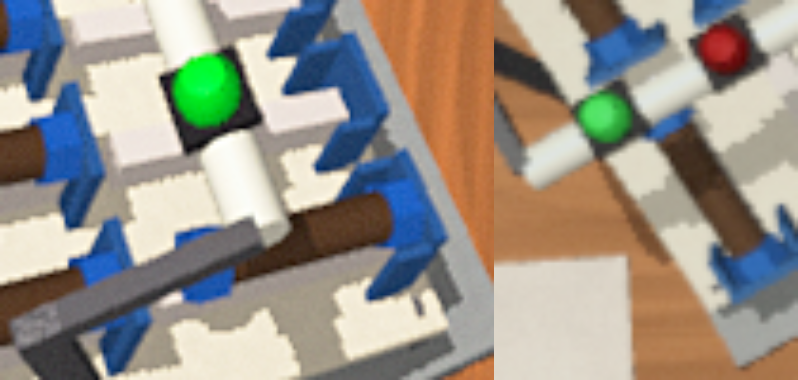

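```bash
python3 -c "
from cell import *
print(hand_in())"
```

```text
the job is handed in; nothing more can be done
None
```

The yellow-capped dummy lies flat in the white tray. The 135 mm blue-capped core lies in the green-lamp (left) lane, pushed against the foot stop. The other cores and the jars did not move in the camera checks, and I handed the job in at about 16 s.

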